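# Put the spray cans back in their colour-marked bays

## Robot

A 6-joint arm with a two-finger parallel gripper is mounted at the origin on the work surface. World frame = base frame: x ahead of the robot, y to its left, z up, the work surface at z = 0. Lengths are in m, angles in rad, forces in N, time in s.
With the tool pointing down it reaches from about 0.425 to 0.95 m from the base axis. Payload 3.5 kg.
Tool frame: the origin (TCP) lies at the very end of the fingers, on their centre line; the grasp point (between the pads) lies 19 mm behind it (ctrl.grip_point_offset is the distance from the TCP to the grasp point, in m); z points along the fingers, y is the line along which they close (so a half turn about z gives the same grasp; the last joint's range is limited). The gripper opens to 85 mm and grips with 20 to 120 N. Pads are 22 mm wide; open, the fingers measure 114 mm over their backs; the gripper's body (76 mm by 85 mm) begins 54 mm behind the grasp point. The pads swing forward as they close: fully open they stand 13 mm farther back than shut.
Start: joints at [-1.351, 0.286, 1.577, -0, 1.279, -0.15], TCP at [0.244, -0.629, 0.231] pointing down, gripper open.
Joint ranges: [-2.77, 2.77], [-0.9, 2.22], [0.21, 2.48], [-1.53, 4.67], [0.24, 2.81], [-2.84, 2.84]. Speed limits (rad/s): [2.79, 2.79, 3.14, 3.14, 3.14, 3.14].

## Interface

Orientations are given as a unit quaternion [x, y, z, w].
In Python, from plant import telemetry, vision, ctrl gives the robot as it stands.
- The arm moves only by the tool arm_command, never from a script. Its argument "series" is one flat list of numbers, 7 for each row, row after row: the shift along the tool's x, y, z in cm, then the turn, a rotation vector about the tool's x, y, z in degrees, then the closure, from 0 (fully open) to 1 (shut). A call has 1 to 10 rows; each row is the pose to reach, as a shift and turn from the pose commanded when the call began, along the tool's axes at that moment; what a row does not reach only later rows make up. A row lasts 1/12 s, in which the tool goes at most 41.7 mm and 7.16 degrees, less where a joint would pass 70% of its speed; a pose out of reach is approached as far as the arm can. A call with a gripper value outside its range is refused whole. The fingers move at their own pace and stop on an object; "force" is the grip in N (left out, the last holds). Time passes only in rows, so rows that repeat a pose let the fingers close. It gives the time, the measured TCP pose, the force, the opening and the grip force at its end, in the units of the state.
- telemetry.get_state(): the state, without advancing time (a new reading comes with each control period).
- vision.read_camera(name): name is "scene" or "top" or "wrist"; returns a dict with "color" (420x560x3 uint8, blue, green, red), "K" (3x3 intrinsics, pixels), "rvec" (rotation vector, rad) and "tvec" (3), from world to camera coordinates, as OpenCV has them; the wrist camera has in their place "T_tool_cam" (4x4, takes a point from camera to tool coordinates, whose origin is the TCP and whose axes are the flange's). Camera axes: x right, y down, z forward; pixel columns grow to the right and rows downward; lengths in m; the calibration is good to about 2 mm. The wrist camera is an equidistant fisheye: a pixel r from the principal point sees the ray r / f radians off the axis. A picture is of the moment at which its call begins: read the wrist's pose just before it. There is no depth.
- ctrl.sign_off(): hands the job in; it is judged then, once.
The state is a dict: "time": time; "qpos": joint angles; "dq": joint speeds; "joint_efforts": joint torques, N m; "eef_pos": TCP position; "tcp_rot": TCP orientation; "contact_force": force on the tool from outside, world axes, zero at the start; "wrist_torque": the same for the moment, N m; "opening": opening from 0.0 (shut) to 1.0 (fully open); "finger_force": force on a finger pad.
Only numpy, scipy, OpenCV 4.12 (cv2) and the standard library are available. Lean on these libraries where they do the work, as an engineer would, in place of code of your own. Each camera call takes 0.05 s, during which the arm holds its last target. There are 200 camera calls.

## Task

Put the four spray cans back on the low red rack: stand each one upright in the bay marked with the colour of its cap. Set them down without dropping them or knocking any over, and leave the black oil bottle and the amber jar standing where they are.

Things in the scene. Friction and masses are not known exactly. Their poses are not given: they have to be found in the camera images.
- can_blue: small loose spray can standing upright: tin white with a blue band, BLUE cap on top (cap 43 mm across, the top 34 mm). Tin 45 mm in diameter, whole can 125 mm tall, 0.1 to 0.2 kg. Origin: centre of its underside; z up along the can
- can_yellow: small loose spray can standing upright: tin black with a yellow band, YELLOW cap on top (cap 43 mm across, the top 34 mm). Tin 45 mm in diameter, whole can 115 mm tall, 0.1 to 0.2 kg. Origin: centre of its underside; z up along the can
- can_green: small loose spray can standing upright: tin bare aluminium with a green band, GREEN cap on top (cap 43 mm across, the top 34 mm). Tin 45 mm in diameter, whole can 105 mm tall, 0.1 to 0.2 kg. Origin: centre of its underside; z up along the can
- can_white: small loose spray can standing upright: tin blue with a red band, WHITE cap on top (cap 43 mm across, the top 34 mm). Tin 45 mm in diameter, whole can 115 mm tall, 0.1 to 0.2 kg. Origin: centre of its underside; z up along the can
- bay_blue: fixed bay for one can, marked BLUE: blue floor card and side label strips. One of four equal bays in a row (95 mm between centres) on a low red rack, 100 x 390 mm. Square, 68 mm clear inside 4 mm red wire rails whose tops are 27 mm above its floor; open above. Origin: centre of its floor, 23 mm above the table; z up, the row runs along y
- bay_yellow: fixed bay for one can, marked YELLOW: yellow floor card and side label strips. One of four equal bays in a row (95 mm between centres) on a low red rack, 100 x 390 mm. Square, 68 mm clear inside 4 mm red wire rails whose tops are 27 mm above its floor; open above. Origin: centre of its floor, 23 mm above the table; z up, the row runs along y
- bay_green: fixed bay for one can, marked GREEN: green floor card and side label strips. One of four equal bays in a row (95 mm between centres) on a low red rack, 100 x 390 mm. Square, 68 mm clear inside 4 mm red wire rails whose tops are 27 mm above its floor; open above. Origin: centre of its floor, 23 mm above the table; z up, the row runs along y
- bay_white: fixed bay for one can, marked WHITE: white floor card and side label strips. One of four equal bays in a row (95 mm between centres) on a low red rack, 100 x 390 mm. Square, 68 mm clear inside 4 mm red wire rails whose tops are 27 mm above its floor; open above. Origin: centre of its floor, 23 mm above the table; z up, the row runs along y
- oil_bottle: bystander: loose black plastic bottle with pale paper label and narrow red cap, 50 mm in diameter, 108 mm tall, standing among the cans. Origin: centre of its underside
- clip_jar: bystander: loose low amber glass jar with steel lid, 56 mm in diameter, 64 mm tall, standing among the cans. Origin: centre of its underside

How it is judged:
By the outcome, as a careful person would: the job done as asked, in the order asked, and still so for the second after the job is handed in, with the robot touching nothing.
It also fails if it takes over 109 s, if anything falls off the work surface, if the arm or the gripper's body presses on something with over 40 N, if the wrist force passes 120 N, or if a joint passes its speed limit or range.

## Working session

There is one attempt and no reset: what is moved stays moved. The work goes in short steps, Python scripts to look and compute and a tool call to move; the robot and the scene stay as the last step left them, time stands still between calls to the robot, and variables do not carry over. Pictures are saved under pics/ and viewed, at most 14 in all, crops included, and the job is handed in when it is done.

Besides the shell and the picture viewer there is one more tool, called after "Request:" as name(argument=value, ...), one argument or row to a line, values as JSON. arm_command: Moves the arm, as the interface text tells. Its arguments: {"type":"object","properties":{"series":{"type":"array","items":{"type":"number"}},"force":{"type":"number"}},"required":["series"]}

```bash
mkdir -p pics
python3 - <<'E'
from plant import telemetry, vision, ctrl
import cv2, pickle
s=telemetry.get_state(); print({k:s[k] for k in('time','eef_pos','tcp_rot','opening')}, ctrl.grip_point_offset)
d={n:vision.read_camera(n) for n in('scene','top')}
pickle.dump(d,open('d0.pkl','wb'))
for n in d: cv2.imwrite(f'pics/{n}0.png',d[n]['color']); print(n,d[n]['K'],d[n]['rvec'],d[n]['tvec'])
E
```

```text
{'time': 0.0, 'eef_pos': array([ 0.24383289, -0.62869244,  0.22992256]), 'tcp_rot': array([ 9.82955672e-01,  1.83838741e-01, -4.06012186e-05, -1.20917676e-03]), 'opening': 0.9979905333632083} 0.0187
scene [[405.68868321   0.         274.53014989]
 [  0.         405.68868321 206.9572166 ]
 [  0.           0.           1.        ]] [ 2.40964342  0.83199283 -0.2515011 ] [-0.38442937 -0.23075863  1.10260973]
top [[532.10540458   0.         276.72741252]
 [  0.         532.10540458 215.38923409]
 [  0.           0.           1.        ]] [ 2.15324256 -2.17349287  0.11159308] [0.00302042 0.49995466 1.18234514]
```

View pics/scene0.png

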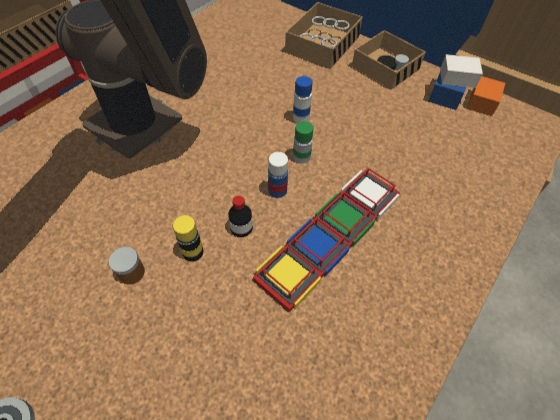

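View pics/top0.png

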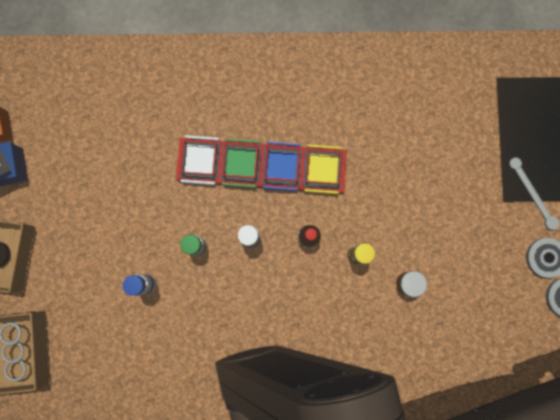

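The scene view shows the four cans in a loose row, with the oil bottle between white and yellow and the jar beyond yellow. In the top view the caps are at blue (134,286), green (190,245), white (248,236) and yellow (364,254). The bottle is at (311,235) and the jar at (413,285). The bays are white (200,160), green (241,163), blue (283,166) and yellow (323,170).

```bash
cat > h.py <<'E'
import numpy as np, cv2
from scipy.spatial.transform import Rotation as R
def ray(d,uv,z):
    Rm=cv2.Rodrigues(np.array(d['rvec']))[0]; t=np.array(d['tvec']).ravel()
    c=-Rm.T@t; v=Rm.T@np.linalg.inv(d['K'])@np.array([*uv,1.]); return c+v*(z-c[2])/v[2]
def hue(img,name):
    h=cv2.cvtColor(img,cv2.COLOR_BGR2HSV); H,S,V=cv2.split(h)
    return {'blue':(H>100)&(H<130)&(S>150)&(V>80),'yellow':(H>23)&(H<35)&(S>170)&(V>120),
     'green':(H>50)&(H<85)&(S>120)&(V>50),'white':(S<60)&(V>160),'red':((H<6)|(H>174))&(S>170)&(V>90)}[name].astype(np.uint8)
def blob(m,uv,r=30):
    n,l,st,ce=cv2.connectedComponentsWithStats(m)
    k=[i for i in range(1,n) if st[i,4]>25 and np.hypot(*(ce[i]-uv))<r]
    k=max(k,key=lambda i:st[i,4]); return ce[k],st[k]
E
python3 - <<'E'
from h import *; import pickle
d=pickle.load(open('d0.pkl','rb'))
T={'blue':(134,286,.125),'green':(190,245,.105),'white':(248,236,.115),'yellow':(364,254,.115),'red':(311,235,.108)}
S={'blue':(304,86),'green':(304,130),'white':(278,160),'yellow':(185,227),'red':(239,202)}
for n,(u,v,h) in T.items():
    c,st=blob(hue(d['top']['color'],n),(u,v),15); e,st2=blob(hue(d['scene']['color'],n),S[n],15)
    print(n,c.round(1),st,ray(d['top'],c,h-.005).round(3),e.round(1),st2,ray(d['scene'],e,h-.015).round(3))
B={'white':(200,160),'green':(241,163),'blue':(283,166),'yellow':(323,170)}
for n,p in B.items():
    c,st=blob(hue(d['top']['color'],n),p,12); print('bay',n,c.round(1),st,ray(d['top'],c,.023).round(4))
print('jar',ray(d['top'],(413,285),.064))
E
```

```text
Traceback (most recent call last):
  File "h.py", line 13, in blob
    k=max(k,key=lambda i:st[i,4]); return ce[k],st[k]
ValueError: max() iterable argument is empty
```

Run:
```python
from h import *; import pickle
d=pickle.load(open('d0.pkl','rb'))
for n,ps in {'top':[(134,286),(190,245),(248,236),(364,254),(311,235),(200,160),(241,163),(283,166),(323,170)],'scene':[(304,86),(304,130),(278,160),(185,227),(239,202)]}.items():
    h=cv2.cvtColor(d[n]['color'],cv2.COLOR_BGR2HSV)
    print(n,[h[v,u].tolist() for u,v in ps])
```

```text
top [[110, 147, 166], [64, 110, 156], [75, 4, 227], [27, 163, 222], [2, 170, 195], [75, 4, 227], [66, 112, 162], [109, 146, 183], [28, 156, 222]]
scene [[108, 186, 136], [66, 146, 140], [27, 11, 231], [26, 172, 230], [1, 196, 183]]
```

```bash
sed -i 's/(S>150)&(V>80)/(S>110)\&(V>70)/; s/(H<35)&(S>170)/(H<35)\&(S>125)/; s/(S>120)&(V>50)/(S>80)\&(V>50)/; s/(S>170)&(V>90)/(S>140)\&(V>90)/' h.py
cat > m.py <<'E'
from h import *; import pickle
d=pickle.load(open('d0.pkl','rb'))
T={'blue':(134,286,.125),'green':(190,245,.105),'white':(248,236,.115),'yellow':(364,254,.115),'red':(311,235,.108)}
S={'blue':(304,86),'green':(304,130),'white':(278,160),'yellow':(185,227),'red':(239,202)}
for n,(u,v,h) in T.items():
    c,st=blob(hue(d['top']['color'],n),(u,v),15); e,st2=blob(hue(d['scene']['color'],n),S[n],15)
    print(n,c.round(1),st,ray(d['top'],c,h-.005).round(3),e.round(1),st2,ray(d['scene'],e,h-.015).round(3))
B={'white':(200,160),'green':(241,163),'blue':(283,166),'yellow':(323,170)}
for n,p in B.items():
    c,st=blob(hue(d['top']['color'],n),p,12); print('bay',n,c.round(1),st,ray(d['top'],c,.023).round(4))
print('jar',ray(d['top'],(413,285),.064))
E
python3 m.py
```

```text
blue [132.8 285. ] [124 276  19  19 289] [0.348 0.297 0.12 ] [303.8  85.8] [296  76  16  21 262] [0.35  0.296 0.11 ]
green [190.1 244.2] [181 235  20  19 288] [0.432 0.183 0.1  ] [303.6 131.7] [295 121  18  22 327] [0.433 0.18  0.09 ]
white [247.3 234.4] [237 225  22  20 334] [0.451 0.06  0.11 ] [278.  158.8] [269 152  19  15 229] [0.443 0.068 0.1  ]
yellow [363.6 253.1] [354 244  20  20 317] [ 0.41  -0.184  0.11 ] [184.8 226.3] [173 216  23  25 392] [ 0.408 -0.185  0.1  ]
red [310.7 233.8] [305 228  13  13 133] [ 0.452 -0.074  0.103] [238.6 201.3] [233 196  12  13 112] [ 0.447 -0.071  0.093]
bay white [199.3 159.2] [185 145  30  29 731] [0.6327 0.176  0.023 ]
bay green [240. 162.] [226 149  29  27 680] [0.6251 0.082  0.023 ]
bay blue [281.5 165. ] [267 152  29  27 669] [ 0.617  -0.0136  0.023 ]
bay yellow [323.1 168. ] [308 154  31  28 739] [ 0.6091 -0.1093  0.023 ]
jar [ 0.34121739 -0.29603748  0.064     ]
```

Request:
arm_command(
  series=[34,-22.2,0,0,0,-68.8,0,34,-22.2,0,0,0,-68.8,0,34,-22.2,0,0,0,-68.8,0,34,-22.2,0,0,0,-68.8,0,34,-22.2,0,0,0,-68.8,0,34,-22.2,0,0,0,-68.8,0,34,-22.2,0,0,0,-68.8,0,34,-22.2,0,0,0,-68.8,0,34,-22.2,0,0,0,-68.8,0,34,-22.2,0,0,0,-68.8,0],
  force=40,
)

```text
time: 0.93
eef_pos: [0.4818, -0.2964, 0.2309]
tcp_rot: [0.705, 0.709, 0.0, -0.001]
contact_force: [0.2, -0.8, 0.2]
opening: 0.997
finger_force: 0.0
```

Request:
arm_command(
  series=[4,-0.4,0,0,0,0,0,8,-0.8,0,0,0,0,0,12,-1.2,0,0,0,0,0,16,-1.7,0,0,0,0,0,20,-2.1,0,0,0,0,0,24,-2.5,0,0,0,0,0,28,-2.9,0,0,0,0,0,32,-3.3,0,0,0,0,0,36,-3.7,0,0,0,0,0,40,-4.2,0,0,0,0,0],
)

```text
time: 1.77
eef_pos: [0.438, 0.1024, 0.2311]
tcp_rot: [0.707, 0.707, 0.0, 0.0]
contact_force: [0.8, -0.4, 0.4]
opening: 1.003
finger_force: 0.0
```

Request:
arm_command(
  series=[4,-0.4,0,0,0,0,0,7,-0.7,0,0,0,0,0,7.9,-0.8,0,0,0,0,0,7.9,-0.8,0,0,0,0,0],
)

```text
time: 2.1
eef_pos: [0.4301, 0.1812, 0.2309]
tcp_rot: [0.706, 0.708, -0.0, -0.0]
contact_force: [-0.7, -0.6, -0.1]
opening: 0.999
finger_force: 0.0
```

```bash
cat > w.py <<'E'
import sys,pickle
from h import *
from plant import telemetry, vision
s=telemetry.get_state(); w=vision.read_camera('wrist')
P=np.array(s['eef_pos']); Rt=R.from_quat(s['tcp_rot']); pickle.dump((P,s['tcp_rot'],w),open('w.pkl','wb'))
cv2.imwrite(f'pics/{sys.argv[1]}.png',w['color'])
print(s['time'],P.round(4),Rt.as_euler('xyz',degrees=True).round(2),w['K'].round(1).tolist(),np.round(w['T_tool_cam'],4).tolist())
E
python3 w.py w1
```

```text
2.1 [0.4301 0.1812 0.2309] [-1.7995e+02  1.0000e-02  9.0220e+01] [[325.2, 0.0, 278.7], [0.0, 325.2, 205.4], [0.0, 0.0, 1.0]] [[-0.0009, -0.9482, -0.3178, 0.082], [1.0, -0.0006, -0.0012, -0.0004], [0.0009, -0.3178, 0.9482, -0.1435], [0.0, 0.0, 0.0, 1.0]]
```

View pics/w1.png

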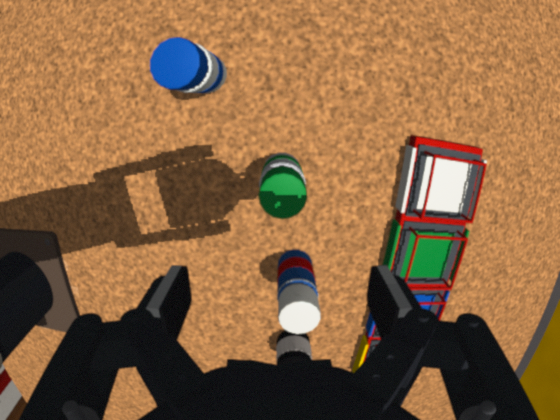

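The wrist view shows the green cap at (283,193), the blue at (178,63) and the white at (299,313). The rack is on the right, with the white card at (445,185) and the green card at (430,252).

```bash
cat >> h.py <<'E'
def wray(P,q,w,uv,z):
    K=w['K']; p=np.array([uv[0]-K[0,2],uv[1]-K[1,2]]); r=np.hypot(*p); th=r/K[0,0]
    v=np.r_[p/r*np.sin(th),np.cos(th)]; T=np.array(w['T_tool_cam']); Rt=R.from_quat(q).as_matrix()
    c=P+Rt@T[:3,3]; v=Rt@T[:3,:3]@v; return c+v*(z-c[2])/v[2]
E
python3 - <<'E'
from h import *; import pickle
P,q,w=pickle.load(open('w.pkl','rb'))
for n,uv,z in [('green',(283,193),.1),('blue',(178,63),.12),('white',(299,313),.11),('white',(445,185),.023),('green',(430,252),.023)]:
    c,st=blob(hue(w['color'],n),uv,15); print(n,c.round(1),st,wray(P,q,w,c,z).round(4))
E
```

```text
green [282.2 192. ] [ 259  166   47   52 1885] [0.4324 0.1836 0.1   ]
blue [177.9  63.6] [ 151   38   57   52 2273] [0.3497 0.2953 0.12  ]
white [299.2 316.9] [ 278  301   43   33 1069] [0.4505 0.0552 0.11  ]
white [447.2 185.6] [ 426  158   43   55 1723] [0.6358 0.1717 0.023 ]
green [430.6 258.1] [ 409  239   44   39 1293] [0.6299 0.0726 0.023 ]
```

Request:
arm_command(
  series=[0.2,0.2,2.5,0,0,0,0,0.2,0.2,5.5,0,0,0,0,0.2,0.2,8.5,0,0,0,0,0.2,0.2,11.5,0,0,0,0,0.2,0.2,14,0,0,0,0,0.2,0.2,16,0,0,0,0,0.2,0.2,17.5,0,0,0,0,0.2,0.2,18.4,0,0,0,0,0.2,0.2,18.4,0,0,0,0,0.2,0.2,18.4,0,0,0,0],
)

```text
time: 2.98
eef_pos: [0.4332, 0.1806, 0.0474]
tcp_rot: [0.708, 0.706, -0.0, -0.0]
contact_force: [0.9, 0.1, -0.3]
opening: 1.001
finger_force: 0.0
```

Request:
arm_command(
  series=[0,0,0,0,0,0,0.3,0,0,0,0,0,0,0.4,0,0,0,0,0,0,0.5,0,0,0,0,0,0,0.7,0,0,0,0,0,0,0.7,0,0,0,0,0,0,0.7,0,0,0,0,0,0,0.7],
  force=40,
)

```text
time: 3.57
eef_pos: [0.4336, 0.1817, 0.0486]
tcp_rot: [0.707, 0.707, 0.001, 0.001]
contact_force: [-1.3, -0.2, 6.7]
opening: 0.507
finger_force: 40.4
```

Request:
arm_command(
  series=[0,0,-0.8,0,0,0,0.7,0,0,-2.2,0,0,0,0.7,0,0,-4.2,0,0,0,0.7,0,0,-6.7,0,0,0,0.7,0,0,-9.2,0,0,0,0.7,0,0,-11.7,0,0,0,0.7,0,0,-14,0,0,0,0.7,0,0,-15.8,0,0,0,0.7,0,0,-16.8,0,0,0,0.7,0,0,-17,0,0,0,0.7],
)

```text
time: 4.4
eef_pos: [0.4338, 0.1818, 0.2196]
tcp_rot: [0.707, 0.707, 0.002, 0.001]
contact_force: [0.7, 0.5, -1.6]
opening: 0.51
finger_force: 41.0
```

Request:
arm_command(
  series=[-0.8,0.8,0,0,0,0,0.7,-2.4,2.6,0,0,0,0,0.7,-4.6,4.9,0,0,0,0,0.7,-7,7.5,0,0,0,0,0.7,-9.4,10,0,0,0,0,0.7,-11.8,12.6,0,0,0,0,0.7,-14.2,15.2,0,0,0,0,0.7,-16.2,17.4,0,0,0,0,0.7,-17.6,18.9,0,0,0,0,0.7,-18,19.3,0,0,0,0,0.7],
)

```text
time: 5.23
eef_pos: [0.627, -0.0019, 0.2142]
tcp_rot: [0.708, 0.706, -0.001, -0.001]
contact_force: [0.3, -0.1, -2.1]
opening: 0.511
finger_force: 41.2
```

```bash
python3 w.py w2
python3 - <<'E'
from h import *; import pickle
from plant import telemetry
print(telemetry.get_state()['opening'],telemetry.get_state()['finger_force'])
d=pickle.load(open('d0.pkl','rb'))['scene']
for n,uv in [('white',(370,192)),('green',(347,217)),('blue',(319,244)),('yellow',(288,273))]:
    c,st=blob(hue(d['color'],n),uv,12); print(n,c,st,ray(d,c,.023).round(4))
E
```

```text
5.2333 [ 0.627  -0.0019  0.2142] [-1.7981e+02  3.0000e-02  8.9820e+01] [[325.2, 0.0, 278.7], [0.0, 325.2, 205.4], [0.0, 0.0, 1.0]] [[-0.0009, -0.9482, -0.3178, 0.082], [1.0, -0.0006, -0.0012, -0.0004], [0.0009, -0.3178, 0.9482, -0.1435], [0.0, 0.0, 0.0, 1.0]]
0.5083727802867787 41.172988414764404
white [370.76738609 189.24220624] [355 177  32  26 417] [0.6303 0.1823 0.023 ]
green [345.962818   214.06457926] [329 200  34  29 511] [0.6222 0.0868 0.023 ]
blue [318.4112 241.6352] [300 226  37  32 625] [ 0.6139 -0.0102  0.023 ]
yellow [288.03856383 271.69680851] [269 254  40  37 752] [ 0.6052 -0.1066  0.023 ]
```

View pics/w2.png

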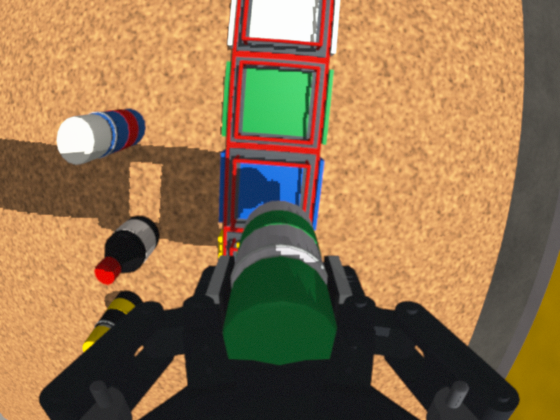

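The held green can hangs upright between the fingers. The green bay is seen nearly square on, with its card at (278,102), and the white card is at (285,17). The blue bay lies partly under the can.

Run:
```python
from h import *; import pickle
P,q,w=pickle.load(open('w.pkl','rb'))
m=hue(w['color'],'green'); m[:,:240]=0; m[:,318:]=0; m[150:]=0
c,st=blob(m,(278,102),20); print(c,st,wray(P,q,w,c,.023).round(4))
for uv in [(240,68),(316,72),(237,138),(312,140)]: print(wray(P,q,w,uv,.023).round(4))
print('toprail', [wray(P,q,w,uv,.05).round(4).tolist() for uv in [(234,64),(326,66),(226,147),(318,151)]])
```

```text
[276.40984371 101.6270119 ] [ 242   67   70   70 4287] [0.6236 0.0785 0.023 ]
[0.587 0.114 0.023]
[0.6636 0.1094 0.023 ]
[0.5826 0.0414 0.023 ]
[0.6601 0.0389 0.023 ]
toprail [[0.5847, 0.1154, 0.05], [0.6701, 0.1131, 0.05], [0.5753, 0.0361, 0.05], [0.6635, 0.0316, 0.05]]
```

Request:
arm_command(
  series=[1,0,0,0,0,0,0.7,3,-0.1,0,0,0,0,0.7,5.2,-0.2,0,0,0,0,0.7,7,-0.3,0,0,0,0,0.7,8,-0.3,1,0,0,0,0.7,8,-0.3,3,0,0,0,0.7,8,-0.3,5.2,0,0,0,0.7,8,-0.3,7.4,0,0,0,0.7,8,-0.3,9,0,0,0,0.7,8,-0.3,9.6,0,0,0,0.7],
)

```text
time: 6.12
eef_pos: [0.6193, 0.0827, 0.1165]
tcp_rot: [0.707, 0.708, -0.003, -0.003]
contact_force: [-0.8, -0.1, -2.1]
opening: 0.509
finger_force: 41.2
```

Request:
arm_command(
  series=[0,0,1,0,0,0,0.7,0,0,2.2,0,0,0,0.7,0,0,3.3,0,0,0,0.7,0,0,4.1,0,0,0,0.7,0,0,4.5,0,0,0,0.7,0,0,4.5,0,0,0,0.7,0,0,4.5,0,0,0,0.7,0,0,4.5,0,0,0,0.7],
)

```text
time: 6.78
eef_pos: [0.6235, 0.0814, 0.0771]
tcp_rot: [0.707, 0.707, 0.001, 0.001]
contact_force: [0.1, -0.1, -2.4]
opening: 0.511
finger_force: 41.2
```

Request:
arm_command(
  series=[-0.3,0,0.2,0,0,0,0.7,-0.3,0,0.4,0,0,0,0.7,-0.3,0,0.5,0,0,0,0.7,-0.3,0,0.6,0,0,0,0.7,-0.3,0,0.6,0,0,0,0.7],
)

```text
time: 7.2
eef_pos: [0.6231, 0.0783, 0.0717]
tcp_rot: [0.707, 0.707, -0.0, 0.0]
contact_force: [-3.0, -0.9, 4.8]
opening: 0.511
finger_force: 41.7
```

Request:
arm_command(
  series=[0,0,0,0,0,0,0.45,0,0,0,0,0,0,0.3,0,0,0,0,0,0,0.1,0,0,0,0,0,0,0,0,0,0,0,0,0,0,0,0,-1,0,0,0,0,0,0,-2.5,0,0,0,0,0,0,-5,0,0,0,0,0,0,-8,0,0,0,0,0,0,-11,0,0,0,0],
)

```text
time: 8.03
eef_pos: [0.6224, 0.0785, 0.1815]
tcp_rot: [0.707, 0.707, -0.0, -0.0]
contact_force: [0.6, 0.8, 0.7]
opening: 1.001
finger_force: 0.0
```

Request:
arm_command(
  series=[0,0,-2.5,0,0,0,0,0,0,-5,0,0,0,0,0,-3.5,-5,0,0,0,0,0,-7,-5,0,0,0,0,-1,-11,-5,0,0,0,0,-2,-14.5,-5,0,0,0,0,-2,-16.5,-5,0,0,0,0,-2,-17.2,-5,0,0,0,0,-2,-17.2,-5,0,0,0,0],
)

```text
time: 8.78
eef_pos: [0.4501, 0.0586, 0.2312]
tcp_rot: [0.707, 0.707, 0.001, 0.001]
contact_force: [0.5, 1.4, 0.7]
opening: 1.006
finger_force: 0.0
```

```bash
python3 w.py w3
python3 - <<'E'
from plant import vision
import cv2
cv2.imwrite('pics/top3.png',vision.read_camera('top')['color'])
from h import *; import pickle
P,q,w=pickle.load(open('w.pkl','rb'))
c,st=blob(hue(w['color'],'white'),(283,193),40); print(c,st,wray(P,q,w,c,.11).round(4))
E
```

```text
8.7833 [0.4501 0.0586 0.2312] [179.89   0.    89.98] [[325.2, 0.0, 278.7], [0.0, 325.2, 205.4], [0.0, 0.0, 1.0]] [[-0.0009, -0.9482, -0.3178, 0.082], [1.0, -0.0006, -0.0012, -0.0004], [0.0009, -0.3178, 0.9482, -0.1435], [0.0, 0.0, 0.0, 1.0]]
[281.00127065 187.99618806] [257 176  48  24 787] [0.4516 0.0674 0.11  ]
```

View pics/w3.png

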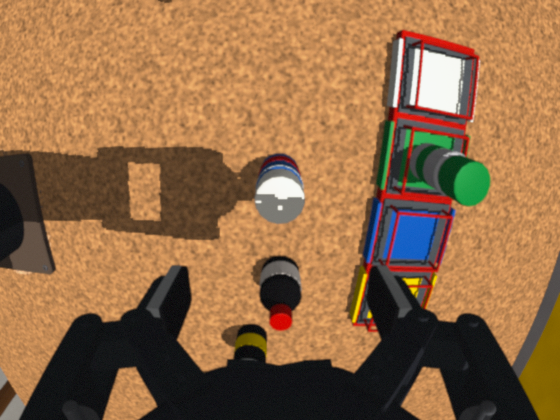

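The wrist view shows the green can standing in its bay. The white cap is at about (280,200), centred between the fingers, which puts the can near (.451,.060).

Request:
arm_command(
  series=[0.1,0.1,2.5,0,0,0,0,0.1,0.1,5.5,0,0,0,0,0.1,0.1,8.5,0,0,0,0,0.1,0.1,11.5,0,0,0,0,0.1,0.1,14,0,0,0,0,0.1,0.1,15.8,0,0,0,0,0.1,0.1,17,0,0,0,0,0.1,0.1,17.4,0,0,0,0,0.1,0.1,17.4,0,0,0,0,0.1,0.1,17.4,0,0,0,0],
)

```text
time: 9.72
eef_pos: [0.453, 0.0595, 0.0567]
tcp_rot: [0.707, 0.707, 0.0, 0.0]
contact_force: [0.5, -0.3, -0.6]
opening: 1.0
finger_force: 0.0
```

Request:
arm_command(
  series=[0,0,0,0,0,0,0.3,0,0,0,0,0,0,0.4,0,0,0,0,0,0,0.5,0,0,0,0,0,0,0.7,0,0,0,0,0,0,0.7,0,0,0,0,0,0,0.7,0,0,0,0,0,0,0.7],
  force=40,
)

```text
time: 10.3
eef_pos: [0.4524, 0.0596, 0.0574]
tcp_rot: [0.707, 0.707, 0.0, 0.0]
contact_force: [-2.0, 0.4, 6.1]
opening: 0.514
finger_force: 39.3
```

Request:
arm_command(
  series=[0,0,-0.8,0,0,0,0.7,0,0,-2.2,0,0,0,0.7,0,0,-4.2,0,0,0,0.7,0,0,-6.7,0,0,0,0.7,0,0,-9.2,0,0,0,0.7,0,0,-11.7,0,0,0,0.7,0,0,-14,0,0,0,0.7,0,0,-15.8,0,0,0,0.7,0,0,-16.8,0,0,0,0.7,0,0,-17,0,0,0,0.7],
)

```text
time: 11.13
eef_pos: [0.4527, 0.0595, 0.2284]
tcp_rot: [0.707, 0.707, 0.001, 0.002]
contact_force: [-0.2, -0.4, -2.4]
opening: 0.51
finger_force: 40.0
```

Request:
arm_command(
  series=[0.5,0.8,0,0,0,0,0.7,1.5,2.4,0,0,0,0,0.7,3,4.6,0,0,0,0,0.7,4.5,7,0,0,0,0,0.7,6,9.4,0,0,0,0,0.7,7.6,11.8,0,0,0,0,0.7,9.1,14.2,0,0,0,0,0.7,10.4,16.2,0,0,0,0,0.7,11.2,17.5,0,0,0,0,0.7,11.5,17.9,0,0,0,0,0.7],
)

```text
time: 11.97
eef_pos: [0.6317, 0.1759, 0.2226]
tcp_rot: [0.707, 0.707, -0.001, -0.001]
contact_force: [-0.2, -0.7, -2.6]
opening: 0.51
finger_force: 40.2
```

Request:
arm_command(
  series=[0,0,1,0,0,0,0.7,0,0,2.8,0,0,0,0.7,0,0,5,0,0,0,0.7,0,0,7.2,0,0,0,0.7,0,0,9.4,0,0,0,0.7,0,0,11.4,0,0,0,0.7,0,0,13,0,0,0,0.7,0,0,13.8,0,0,0,0.7,0,0,14,0,0,0,0.7,0,0,14,0,0,0,0.7],
)

```text
time: 12.8
eef_pos: [0.6298, 0.1742, 0.0851]
tcp_rot: [0.707, 0.707, -0.001, -0.001]
contact_force: [0.0, -0.3, -1.6]
opening: 0.51
finger_force: 40.2
```

Request:
arm_command(
  series=[0,0,0.2,0,0,0,0.7,0,0,0.4,0,0,0,0.7,0,0,0.6,0,0,0,0.7,0,0,0.7,0,0,0,0.7,0,0,0.7,0,0,0,0.7],
)

```text
time: 13.22
eef_pos: [0.6314, 0.1745, 0.0805]
tcp_rot: [0.707, 0.707, 0.0, 0.0]
contact_force: [-0.4, 0.1, 1.8]
opening: 0.51
finger_force: 40.5
```

Request:
arm_command(
  series=[0,0,0,0,0,0,0.45,0,0,0,0,0,0,0.3,0,0,0,0,0,0,0.1,0,0,0,0,0,0,0,0,0,0,0,0,0,0,0,0,-1,0,0,0,0,0,0,-2.5,0,0,0,0,0,0,-5,0,0,0,0,0,0,-8,0,0,0,0,0,0,-11,0,0,0,0],
)

```text
time: 14.05
eef_pos: [0.6308, 0.1745, 0.1918]
tcp_rot: [0.707, 0.707, 0.0, 0.0]
contact_force: [-0.3, 0.0, 0.8]
opening: 1.001
finger_force: 0.0
```

Request:
arm_command(
  series=[0,0,-2.5,0,0,0,0,0,0,-5,0,0,0,0,1.5,-3.5,-5,0,0,0,0,3,-7,-5,0,0,0,0,4.5,-10.5,-5,0,0,0,0,6,-14,-5,0,0,0,0,7.5,-17.5,-5,0,0,0,0,9,-21,-5,0,0,0,0,10.5,-24.5,-5,0,0,0,0,11.6,-27,-5,0,0,0,0],
)

```text
time: 14.88
eef_pos: [0.3585, 0.2914, 0.2411]
tcp_rot: [0.707, 0.707, 0.001, 0.0]
contact_force: [0.2, -0.0, -0.0]
opening: 0.999
finger_force: 0.0
```

Request:
arm_command(
  series=[0.4,-0.9,0,0,0,0,0,0.6,-1.2,0,0,0,0,0,0.6,-1.2,0,0,0,0,0,0.6,-1.2,0,0,0,0,0],
)

```text
time: 15.22
eef_pos: [0.3501, 0.2964, 0.2402]
tcp_rot: [0.707, 0.707, 0.001, 0.0]
contact_force: [0.2, 0.0, 0.8]
opening: 1.0
finger_force: 0.0
```

```bash
python3 w.py w4
python3 - <<'E'
from h import *; import pickle
P,q,w=pickle.load(open('w.pkl','rb'))
c,st=blob(hue(w['color'],'blue'),(283,193),60); print(c,st,wray(P,q,w,c,.12).round(4))
E
```

```text
15.2167 [0.3501 0.2964 0.2402] [ 1.799e+02 -2.000e-02  8.996e+01] [[325.2, 0.0, 278.7], [0.0, 325.2, 205.4], [0.0, 0.0, 1.0]] [[-0.0009, -0.9482, -0.3178, 0.082], [1.0, -0.0006, -0.0012, -0.0004], [0.0009, -0.3178, 0.9482, -0.1435], [0.0, 0.0, 0.0, 1.0]]
[276.6484972  196.91034131] [ 252  170   49   53 1963] [0.3478 0.2977 0.12  ]
```

View pics/w4.png

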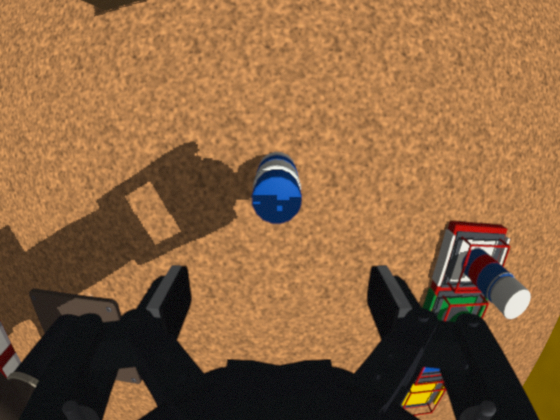

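The blue cap is centred at (277,197) and the white can stands in its bay. The blue can is at (.348,.297).

Request:
arm_command(
  series=[0,-0.1,2.5,0,0,0,0,0,-0.1,5.5,0,0,0,0,0,-0.1,8.5,0,0,0,0,0,-0.1,11.5,0,0,0,0,0,-0.1,14,0,0,0,0,0,-0.1,15.8,0,0,0,0,0,-0.1,16.8,0,0,0,0,0,-0.1,17.2,0,0,0,0,0,-0.1,17.2,0,0,0,0,0,-0.1,17.2,0,0,0,0],
)

```text
time: 16.1
eef_pos: [0.3491, 0.2968, 0.0683]
tcp_rot: [0.707, 0.707, 0.001, 0.0]
contact_force: [0.3, 0.4, 0.7]
opening: 0.997
finger_force: 0.0
```

Request:
arm_command(
  series=[0,0,0,0,0,0,0.3,0,0,0,0,0,0,0.4,0,0,0,0,0,0,0.5,0,0,0,0,0,0,0.7,0,0,0,0,0,0,0.7,0,0,0,0,0,0,0.7,0,0,0,0,0,0,0.7],
  force=40,
)

```text
time: 16.68
eef_pos: [0.3486, 0.297, 0.0686]
tcp_rot: [0.707, 0.707, 0.001, 0.0]
contact_force: [-1.8, -0.2, 5.4]
opening: 0.511
finger_force: 40.9
```

Request:
arm_command(
  series=[0,0,-0.8,0,0,0,0.7,0,0,-2.2,0,0,0,0.7,0,0,-4.2,0,0,0,0.7,0,0,-6.7,0,0,0,0.7,0,0,-9.2,0,0,0,0.7,0,0,-11.7,0,0,0,0.7,0,0,-14,0,0,0,0.7,0,0,-15.8,0,0,0,0.7,0,0,-16.8,0,0,0,0.7,0,0,-17,0,0,0,0.7],
)

```text
time: 17.52
eef_pos: [0.3486, 0.297, 0.2395]
tcp_rot: [0.707, 0.707, 0.002, 0.001]
contact_force: [0.2, -1.0, -0.6]
opening: 0.507
finger_force: 40.9
```

Request:
arm_command(
  series=[-0.8,0.7,0,0,0,0,0.7,-2.6,2.2,0,0,0,0,0.7,-5,4.3,0,0,0,0,0.7,-7.5,6.4,0,0,0,0,0.7,-10,8.6,0,0,0,0,0.7,-12.5,10.7,0,0,0,0,0.7,-15,12.8,0,0,0,0,0.7,-17.5,15,0,0,0,0,0.7,-20,17.1,0,0,0,0,0.7,-22.5,19.3,0,0,0,0,0.7],
)

```text
time: 18.35
eef_pos: [0.5406, 0.0693, 0.2346]
tcp_rot: [0.707, 0.707, -0.002, -0.002]
contact_force: [0.8, -0.2, -1.5]
opening: 0.508
finger_force: 40.9
```

Request:
arm_command(
  series=[-2.5,2.1,0,0,0,0,0.7,-5,4.3,0,0,0,0,0.7,-7.2,6.2,0,0,0,0,0.7,-8.4,7.2,0,0,0,0,0.7,-8.7,7.4,0,0,0,0,0.7,-8.7,7.4,0,0,0,0,0.7,-8.7,7.4,0,0,0,0,0.7],
)

```text
time: 18.93
eef_pos: [0.6138, -0.0148, 0.2362]
tcp_rot: [0.707, 0.707, -0.001, -0.001]
contact_force: [-1.0, -0.6, -1.3]
opening: 0.508
finger_force: 41.0
```

Request:
arm_command(
  series=[0,0.2,1,0,0,0,0.7,0,0.2,2.8,0,0,0,0.7,0,0.2,5,0,0,0,0.7,0,0.2,7.2,0,0,0,0.7,0,0.2,9.4,0,0,0,0.7,0,0.2,11.4,0,0,0,0.7,0,0.2,13,0,0,0,0.7,0,0.2,13.8,0,0,0,0.7,0,0.2,14,0,0,0,0.7,0,0.2,14,0,0,0,0.7],
)

```text
time: 19.77
eef_pos: [0.6163, -0.0147, 0.0969]
tcp_rot: [0.707, 0.707, -0.0, -0.0]
contact_force: [0.3, 0.4, -0.6]
opening: 0.508
finger_force: 41.0
```

Request:
arm_command(
  series=[0,0,0.2,0,0,0,0.7,0,0,0.4,0,0,0,0.7,0,0,0.6,0,0,0,0.7,0,0,0.7,0,0,0,0.7,0,0,0.7,0,0,0,0.7],
)

```text
time: 20.18
eef_pos: [0.6175, -0.0157, 0.0916]
tcp_rot: [0.707, 0.707, 0.0, 0.001]
contact_force: [-0.6, -0.2, 2.6]
opening: 0.507
finger_force: 41.2
```

Request:
arm_command(
  series=[0,0,0,0,0,0,0.45,0,0,0,0,0,0,0.3,0,0,0,0,0,0,0.1,0,0,0,0,0,0,0,0,0,0,0,0,0,0,0,0,-1,0,0,0,0,0,0,-2.5,0,0,0,0,0,0,-5,0,0,0,0,0,0,-8,0,0,0,0,0,0,-11,0,0,0,0],
)

```text
time: 21.02
eef_pos: [0.6164, -0.0154, 0.2016]
tcp_rot: [0.707, 0.707, -0.0, -0.0]
contact_force: [-0.1, -0.3, 0.7]
opening: 1.0
finger_force: 0.0
```

Request:
arm_command(
  series=[0,0,-2.5,0,0,0,0,0,0,-4,0,0,0,0,-2.2,-2.7,-4,0,0,0,0,-4.5,-5.5,-4,0,0,0,0,-6.7,-8.2,-4,0,0,0,0,-9,-11,-4,0,0,0,0,-11.2,-13.8,-4,0,0,0,0,-13.4,-16.5,-4,0,0,0,0,-15.5,-19,-4,0,0,0,0,-16.9,-20.8,-4,0,0,0,0],
)

```text
time: 21.85
eef_pos: [0.407, -0.1857, 0.2412]
tcp_rot: [0.708, 0.707, -0.0, 0.001]
contact_force: [0.8, -0.0, 0.7]
opening: 1.005
finger_force: 0.0
```

Request:
arm_command(
  series=[0,0,0,0,0,0,0,0,0,0,0,0,0,0],
)

```text
time: 22.02
eef_pos: [0.4084, -0.1851, 0.2412]
tcp_rot: [0.708, 0.706, 0.0, 0.001]
contact_force: [1.0, 0.6, 1.1]
opening: 0.998
finger_force: 0.0
```

```bash
python3 w.py w5
python3 - <<'E'
from h import *; import pickle
P,q,w=pickle.load(open('w.pkl','rb'))
c,st=blob(hue(w['color'],'yellow'),(283,193),60); print(c,st,wray(P,q,w,c,.11).round(4))
E
```

```text
22.0167 [ 0.4084 -0.1851  0.2412] [1.7991e+02 4.0000e-02 8.9840e+01] [[325.2, 0.0, 278.7], [0.0, 325.2, 205.4], [0.0, 0.0, 1.0]] [[-0.0009, -0.9482, -0.3178, 0.082], [1.0, -0.0006, -0.0012, -0.0004], [0.0009, -0.3178, 0.9482, -0.1435], [0.0, 0.0, 0.0, 1.0]]
[281.93586387 185.90575916] [258 174  46  23 764] [ 0.4107 -0.1774  0.11  ]
```

View pics/w5.png

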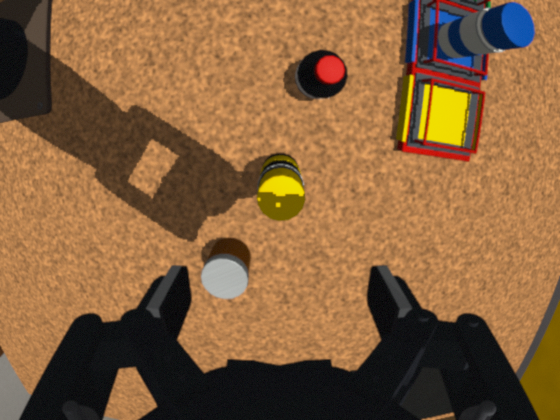

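The yellow cap is centred near (281,197), the blue can stands in its bay, and the bottle and jar are clear of the fingers.

Request:
arm_command(
  series=[0.1,0.2,2.5,0,0,0,0,0.1,0.2,5.5,0,0,0,0,0.1,0.2,8.5,0,0,0,0,0.1,0.2,11.5,0,0,0,0,0.1,0.2,14.5,0,0,0,0,0.1,0.2,16.8,0,0,0,0,0.1,0.2,17.9,0,0,0,0,0.1,0.2,18.3,0,0,0,0,0.1,0.2,18.3,0,0,0,0,0.1,0.2,18.3,0,0,0,0],
)

```text
time: 22.9
eef_pos: [0.4118, -0.1834, 0.058]
tcp_rot: [0.707, 0.707, 0.0, 0.001]
contact_force: [1.0, -0.6, 0.6]
opening: 0.999
finger_force: 0.0
```

Request:
arm_command(
  series=[0,0,0,0,0,0,0.3,0,0,0,0,0,0,0.4,0,0,0,0,0,0,0.5,0,0,0,0,0,0,0.7,0,0,0,0,0,0,0.7,0,0,0,0,0,0,0.7,0,0,0,0,0,0,0.7],
  force=40,
)

```text
time: 23.48
eef_pos: [0.4113, -0.1839, 0.0585]
tcp_rot: [0.707, 0.707, 0.0, 0.001]
contact_force: [-1.8, 1.1, 6.4]
opening: 0.511
finger_force: 38.7
```

Request:
arm_command(
  series=[0,0,-0.8,0,0,0,0.7,0,0,-2.2,0,0,0,0.7,0,0,-4.2,0,0,0,0.7,0,0,-6.7,0,0,0,0.7,0,0,-9.2,0,0,0,0.7,0,0,-11.7,0,0,0,0.7,0,0,-14,0,0,0,0.7,0,0,-15.8,0,0,0,0.7,0,0,-16.8,0,0,0,0.7,0,0,-17,0,0,0,0.7],
)

```text
time: 24.32
eef_pos: [0.4115, -0.184, 0.2295]
tcp_rot: [0.707, 0.707, 0.0, 0.002]
contact_force: [1.3, -1.1, -1.6]
opening: 0.511
finger_force: 38.9
```

Request:
arm_command(
  series=[0.3,0.8,0,0,0,0,0.7,1,2.6,0,0,0,0,0.7,1.9,5,0,0,0,0,0.7,2.8,7.5,0,0,0,0,0.7,3.8,10.2,0,0,0,0,0.7,4.8,12.8,0,0,0,0,0.7,5.8,15.4,0,0,0,0,0.7,6.6,17.7,0,0,0,0,0.7,7.2,19.2,0,0,0,0,0.7,7.4,19.7,0,0,0,0,0.7],
)

```text
time: 25.15
eef_pos: [0.6089, -0.1077, 0.2241]
tcp_rot: [0.707, 0.708, -0.001, -0.002]
contact_force: [0.2, -0.1, -1.2]
opening: 0.508
finger_force: 39.1
```

Request:
arm_command(
  series=[0,0,1,0,0,0,0.7,0,0,2.8,0,0,0,0.7,0,0,5,0,0,0,0.7,0,0,7.2,0,0,0,0.7,0,0,9.4,0,0,0,0.7,0,0,11.4,0,0,0,0.7,0,0,13,0,0,0,0.7,0,0,13.8,0,0,0,0.7,0,0,14,0,0,0,0.7,0,0,14,0,0,0,0.7],
)

```text
time: 25.98
eef_pos: [0.6067, -0.1095, 0.0862]
tcp_rot: [0.707, 0.707, -0.001, -0.001]
contact_force: [0.1, 0.5, -0.6]
opening: 0.512
finger_force: 39.1
```

Request:
arm_command(
  series=[0,0,0.2,0,0,0,0.7,0,0,0.4,0,0,0,0.7,0,0,0.6,0,0,0,0.7,0,0,0.7,0,0,0,0.7,0,0,0.7,0,0,0,0.7],
)

```text
time: 26.4
eef_pos: [0.6084, -0.1097, 0.0816]
tcp_rot: [0.707, 0.707, 0.0, 0.001]
contact_force: [-0.6, 0.1, 3.0]
opening: 0.512
finger_force: 39.5
```

Contact made. I'll release, lift and back away to the side, then check.

Request:
arm_command(
  series=[0,0,0,0,0,0,0.45,0,0,0,0,0,0,0.3,0,0,0,0,0,0,0.1,0,0,0,0,0,0,0,0,0,0,0,0,0,0,0,0,-1,0,0,0,0,0,0,-2.5,0,0,0,0,0,0,-5,0,0,0,0,0,0,-8,0,0,0,0,0,0,-11,0,0,0,0],
)

```text
time: 27.23
eef_pos: [0.6074, -0.1094, 0.1916]
tcp_rot: [0.707, 0.707, -0.0, -0.0]
contact_force: [0.3, -0.3, -0.6]
opening: 1.003
finger_force: 0.0
```

Request:
arm_command(
  series=[0,0,-3,0,0,0,0,0,0,-6,0,0,0,0,-3,0,-6,0,0,0,0,-6.5,0,-6,0,0,0,0,-10,0,-6,0,0,0,0,-13.5,0,-6,0,0,0,0,-17,0,-6,0,0,0,0,-20,0,-6,0,0,0,0,-20,0,-6,0,0,0,0,-20,0,-6,0,0,0,0],
)

```text
time: 28.07
eef_pos: [0.6073, -0.3111, 0.2506]
tcp_rot: [0.708, 0.706, 0.0, -0.0]
contact_force: [0.0, 0.6, 0.2]
opening: 0.998
finger_force: 0.0
```

Run:
```python
from plant import vision
import cv2, numpy as np
a=vision.read_camera('scene')['color'];b=vision.read_camera('top')['color']
cv2.imwrite('pics/end.png',np.hstack([cv2.resize(a[120:330,150:430],(400,300)),cv2.resize(b[110:320,150:430],(400,300))]))
```

```text
(no output)
```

View pics/end.png

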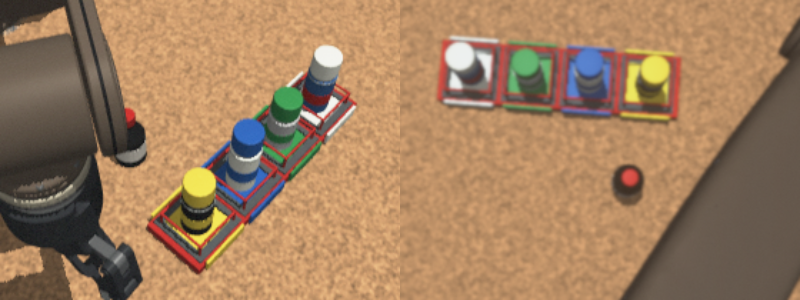

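All four cans stand upright in the matching bays, and the oil bottle is upright where it was. The arm hides the jar here, but it was standing in the last wrist view and nothing has gone near it since.

```bash
python3 -c "
from plant import ctrl
print(ctrl.sign_off())"
```

```text
the job is handed in; nothing more can be done
None
```

The four cans stand upright in their colour-matched bays, the oil bottle and jar were left where they were, and the job was handed in at about 28 s; the arm hid the jar in the final pictures, so it was last seen standing just before the yellow can was picked up.

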